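Lay a plug-in laser module down on its service cradle

ROBOT

A 6-joint arm with a two-finger parallel gripper is mounted at the origin on the work surface. World frame = base frame: x ahead of the robot, y to its left, z up, the work surface at z = 0. Lengths are in m, angles in rad, forces in N, time in s.
With the tool pointing down it reaches from about 0.3 to 0.775 m from the base axis. Payload 14.6 kg.
Tool frame: the origin (TCP) lies at the very end of the fingers, on their centre line; the grasp point (between the pads) lies 19 mm behind it; z points along the fingers, y is the line along which they close (so a half turn about z gives the same grasp; the last joint's range is limited). The gripper opens to 94 mm and grips with 3 to 60 N. Pads are 16 mm wide; open, the fingers measure 119 mm over their backs; the gripper's body (75 mm by 177 mm) begins 78 mm behind the grasp point.
Start: joints at [1.168, 0.3, 1.521, -0, 1.321, -0.067], TCP at [0.181, 0.519, 0.205] pointing down, gripper open.
Joint ranges: [-3.03, 3.03], [-0.79, 2.21], [0.23, 2.52], [-1.04, 4.18], [0, 3.07], [-2.55, 2.55]. Speed limits (rad/s): [2.22, 2.22, 2.57, 3.14, 3.14, 3.14].

INTERFACE

Orientations are given as [roll, pitch, yaw] about the fixed x, y, z axes, in that order (R = Rz(yaw) Ry(pitch) Rx(roll)).
In Python, from station import * gives the robot as it stands.
- The arm moves only by the tool jog_arm, never from a script. Its argument "rows" is a list of rows, each a list of 3 entries, a list of its own where there are three numbers: the shift along the tool's x, y, z in m, then the turn about the tool's z in degrees, then the finger opening in m, from 0 to 0.094. A call has 1 to 12 rows; each row shifts and turns the commanded pose from where the row before left it, along the tool's axes as they then stand; what a row does not reach is not made up. A row lasts 1/12 s, in which the tool goes at most 41.7 mm and 7.16 degrees, less where a joint would pass 70% of its speed; a pose out of reach is approached as far as the arm can. A call is refused whole if a number of a shift passes 0.0417 or a number of a turn 7.16, either way. A call with a gripper value outside its range is refused whole. The fingers move at their own pace and stop on an object; "squeeze" is the grip in N (left out, the last holds). Time passes only in rows, so rows that do not move let the fingers close. It gives the time, the measured TCP pose, the force, the opening and the grip force at its end, in the units of the state.
- get_obs(): the state, without advancing time (a new reading comes with each control period).
- camera(name): name is "scene" or "top"; returns a dict with "image" (480x640x3 uint8, red, green, blue), "range_z" (480x640 float32, m along the optical axis (not along the pixel's ray), 0 where there is no reading), "K" (3x3 intrinsics, pixels), "world_from_camera" (4x4, takes a point from camera to world coordinates). Camera axes: x right, y up, looking along -z (the intrinsics and any distortion apply to the point x, -y, -z); pixel columns grow to the right and rows downward; lengths in m; the calibration is good to about 2 mm. A picture is of the moment at which its call begins.
- hand_in(): hands the job in; it is judged then, once.
Trained networks look in a picture, given as the dict that the camera call returned (one of the last four; its "shot" number tells which), for a name from the list of things; names that differ only in an ending like _2 or _b are one class to them, and where a whole thing is asked for, a point or a joint stands for the part that bears it (a point fixed in the world has none). Each returns a list of dicts, best first, with "p" (0 to 1); they miss things now and then, are a little off and sometimes report something else, mostly with a low value. They report only what shows in the picture. A call takes as long as a camera call.
- search_frame(label, picture): "at" ([column, row] as shares, 0 to 1, of the picture: columns of its width, rows of its height, amid what is visible of it).
- spot_point(label, picture): "at" ([column, row] as shares, 0 to 1, of the picture: columns of its width, rows of its height: a listed point, or the origin of a listed thing).
The state is a dict: "time_s": time; "qpos": joint angles; "joint_vel": joint speeds; "tau": joint torques, N m; "ee_pos": TCP position; "eef_rot": TCP orientation; "force": force on the tool from outside, world axes, zero at the start; "moment": the same for the moment, N m; "grip_width": finger opening in m; "grip_force": force on a finger pad.
Only numpy, scipy, OpenCV 4.12 (cv2) and the standard library are available. Lean on these libraries where they do the work, as an engineer would, in place of code of your own. Each camera call takes 0.05 s, during which the arm holds its last target. There are 200 camera calls.

TASK

Tip the tall laser module that stands on the service cradle over the cradle's stop edge, so that it comes to lie flat and square on the rubber pad with its top end sticking out past the pad. Do it with the fingers only nudging it over and easing it down, so that it lands gently instead of falling: do not grip it, lift it or carry it. Then leave it lying there, with everything else on the bench where it was.

Things in the scene. Friction and masses are not known exactly. Their poses are not given: they have to be found in the camera images.
- cradle: Fixed grey block, base 180 x 150 mm. Origin on the table, below the middle of the stop edge; x level, the direction in which to tip the module; y along the stop; z up. Bare ledge at z = 52 mm, x = -70 to 0: the module stands on it. Stop strip at x = 0 to 6 mm, then an 18 mm wide gap, then a rubber pad, top at z = 60 mm, x = 24 to 100 mm. Beyond 105 mm only open table (room for a finger).
- stop (a point): Middle of the stop's upper edge on the module's side. The stop is an aluminium strip, 6 mm thick, 130 mm long, rising 8 mm from the ledge to pad height (60 mm above the table). The module tips over this edge; once lying, its foot rail sits in the gap behind the strip and keeps it from sliding back.
- module: Loose aluminium box 30 mm (x) by 100 mm (y) by 170 mm tall (z), about 0.4 kg, upright on the ledge, +x face 1 to 4 mm from the stop, axes about as the cradle's. Origin: centre of its underside. Rubber foot rail on its +x face, 16 to 24 mm up, 6 mm proud. Pushed 10 degrees over it falls by itself unless a finger on its +x side, near its top, holds it back. Lying: +x face down, top end overhangs the pad 60 mm.
- module_mid (a point): centre of the same module, half-way up it (85 mm from its underside) and its centre of mass
- spool_big: large fibre spool lying flat, 110 mm across, 70 mm high, origin at the centre of its underside (bystander)
- spool_small: small fibre spool lying flat, 80 mm across, 45 mm high, origin at the centre of its underside (bystander)
- cleaner: flat grey connector-cleaning cassette 110 x 50 x 28 mm lying beside the cradle, origin at the centre of its underside (bystander)
- adapter: small steel connector adapter standing on a 22 mm square flange, 34 mm high, origin at the centre of its underside (bystander)
- screwdriver: screwdriver lying on the table (bystander)
- jar: small closed jar, 60 mm across, 75 mm high, origin at the centre of its underside (bystander)
- mug: white mug, 80 mm across, 90 mm high, origin at the centre of its underside (bystander)

How it is judged:
By the outcome, as a careful person would: the job done as asked, in the order asked, and still so for the second after the job is handed in, with the robot touching nothing.
It also fails if it takes over 40 s, if anything falls off the work surface, if the arm or the gripper's body presses on something with over 40 N, if the wrist force passes 120 N, or if a joint passes its speed limit or range.

## Working session

There is one attempt and no reset: what is moved stays moved. The work goes in short steps, Python scripts to look and compute and a tool call to move; the robot and the scene stay as the last step left them, time stands still between calls to the robot, and variables do not carry over. Pictures are saved under pics/ and viewed, at most 10 in all, crops included, and the job is handed in when it is done.

Besides the shell and the picture viewer there is one more tool, called after ">>>" by a JSON object that holds its "method" and its "body", one argument or row to a line. jog_arm: Moves the arm, as the interface text tells. Its arguments: {"type":"object","properties":{"rows":{"type":"array","items":{"type":"array"}},"squeeze":{"type":"number"}},"required":["rows"]}

```bash
mkdir -p pics; ls
cat > h.py <<'E'
from station import *
import numpy as np, cv2
def world(pic,at):
    K=np.array(pic["K"]);T=np.array(pic["world_from_camera"]);H,W=pic["range_z"].shape
    u,v=at[0]*W,at[1]*H
    z=pic["range_z"][int(min(v,H-1)),int(min(u,W-1))]
    p=np.array([(u-K[0,2])/K[0,0]*z,-(v-K[1,2])/K[1,1]*z,-z,1])
    return (T@p)[:3]
def cloud(pic):
    K=np.array(pic["K"]);T=np.array(pic["world_from_camera"]);Z=pic["range_z"];H,W=Z.shape
    u,v=np.meshgrid(np.arange(W)+.5,np.arange(H)+.5)
    P=np.stack([(u-K[0,2])/K[0,0]*Z,-(v-K[1,2])/K[1,1]*Z,-Z,np.ones_like(Z)],-1)@T.T
    return P[...,:3]
E
python3 - <<'E'
from h import *
np.set_printoptions(precision=4,suppress=True)
o=get_obs();print(o)
for n in("scene","top"):
    p=camera(n);cv2.imwrite(f"pics/{n}0.png",p["image"][...,::-1])
    print(n,p["K"],p["world_from_camera"],[k for k in p])
    for l in("cradle","stop","module","module_mid","spool_big","spool_small","cleaner","adapter","screwdriver","jar","mug"):
        r=spot_point(l,p)[:1]
        if r: print(l,r[0]["p"],r[0]["at"],world(p,r[0]["at"]))
    np.save(f"pics/{n}.npy",cloud(p))
E
```

```text
pics
{'time_s': 0.0, 'qpos': array([ 1.1684,  0.3005,  1.5216, -0.    ,  1.3206, -0.0666]), 'joint_vel': array([ 0.0013, -0.0018, -0.0002,  0.0018,  0.0011, -0.0005]), 'tau': array([ -0.0023, -53.1816, -35.2731,   0.0707,   0.0246,  -0.    ]), 'ee_pos': array([0.1811, 0.519 , 0.2049]), 'eef_rot': array([-3.1405, -0.    ,  2.8058]), 'force': array([ 0.5428,  0.4826, -0.0902]), 'moment': array([ 0.018 ,  0.0333, -0.0025]), 'grip_force': 0.0, 'grip_width': 0.09402042432058126}
scene [[563.0839   0.     320.9367]
 [  0.     563.0839 231.5934]
 [  0.       0.       1.    ]] [[-0.871  -0.374   0.3187  0.9521]
 [ 0.491  -0.6851  0.5381  0.657 ]
 [ 0.017   0.6252  0.7803  1.1048]
 [ 0.      0.      0.      1.    ]] ['image', 'range_z', 'K', 'world_from_camera', 'shot']
cradle 0.65 [0.4902, 0.4981] [ 0.5526 -0.0498  0.0632]
stop 0.64 [0.4961, 0.4571] [ 0.5135 -0.1015  0.0584]
module 0.59 [0.4066, 0.3306] [ 0.5285 -0.397   0.0175]
module_mid 0.7 [0.4878, 0.3996] [ 0.529  -0.1012  0.165 ]
spool_big 0.64 [0.6566, 0.8423] [0.5704 0.3993 0.0703]
spool_small 0.77 [0.7402, 0.761] [0.416  0.3785 0.04
[... 475 characters left out ...]
8 ]
 [ 0.      0.      0.      1.    ]] ['image', 'range_z', 'K', 'world_from_camera', 'shot']
cradle 0.61 [0.5402, 0.5006] [ 0.5242 -0.0989  0.0616]
stop 0.94 [0.5397, 0.5006] [ 0.5242 -0.0982  0.0616]
module 0.94 [0.5572, 0.506] [ 0.5124 -0.1098  0.182 ]
module_mid 0.74 [0.5645, 0.4996] [ 0.5161 -0.1141  0.2234]
spool_big 0.88 [0.2103, 0.476] [0.5448 0.3625 0.0678]
spool_small 0.77 [0.2222, 0.6175] [0.3967 0.348  0.0454]
cleaner 0.92 [0.5022, 0.385] [ 0.6531 -0.0457  0.0254]
adapter 0.38 [0.5439, 0.6167] [ 0.4008 -0.107   0.0359]
screwdriver 0.61 [0.6686, 0.6479] [ 0.3664 -0.2943  0.0038]
jar 0.72 [0.758, 0.5135] [ 0.5133 -0.4052  0.0704]
mug 0.88 [0.7209, 0.3998] [ 0.6446 -0.3762 -0.0002]
```

View pics/scene0.png

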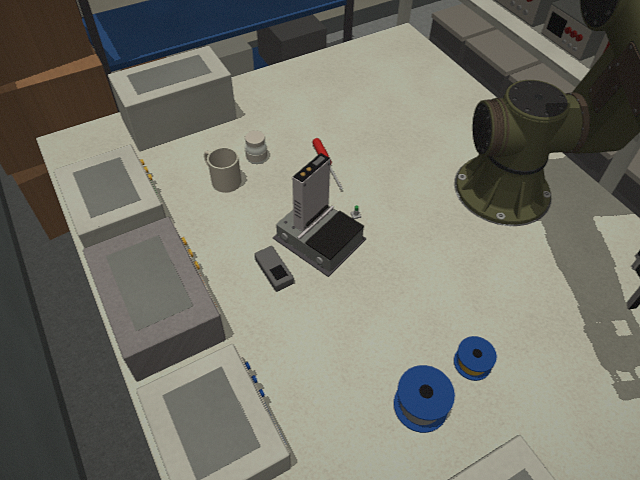

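View pics/top0.png

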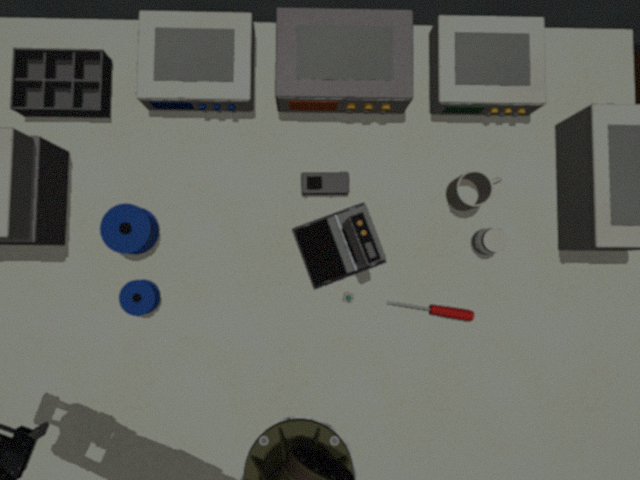

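Run:
```python
import numpy as np,cv2
P=np.concatenate([np.load(f"pics/{n}.npy").reshape(-1,3) for n in("top",)])
S=np.load("pics/scene.npy").reshape(-1,3)
for nm,Q in(("top",P),("scene",S)):
    m=(Q[:,0]>.38)&(Q[:,0]<.66)&(Q[:,1]>-.25)&(Q[:,1]<.08)
    for a,b in((.21,.24),(.045,.056),(.056,.07)):
        q=Q[m&(Q[:,2]>a)&(Q[:,2]<b)]
        if len(q)>10:
            r=cv2.minAreaRect(q[:,:2].astype(np.float32));print(nm,a,len(q),r,np.median(q[:,2]),cv2.boxPoints(r).round(4).tolist())
```

```text
top 0.21 859 ((0.5205786228179932, -0.12288910150527954), (0.09988780319690704, 0.030880246311426163), 21.866912841796875) 0.22263650651401168 [[0.4684999883174896, -0.12720000743865967], [0.47999998927116394, -0.155799999833107], [0.572700023651123, -0.11860000342130661], [0.5612000226974487, -0.09000000357627869]]
top 0.045 1045 ((0.5158456563949585, -0.08940814435482025), (0.12991583347320557, 0.17054058611392975), 20.91644287109375) 0.051772727964332965 [[0.424699991941452, -0.03290000185370445], [0.48559999465942383, -0.19220000505447388], [0.6069999933242798, -0.14589999616146088], [0.5461000204086304, 0.013399999588727951]]
top 0.056 2062 ((0.5148258805274963, -0.08682551234960556), (0.12976641952991486, 0.16503851115703583), 20.967350006103516) 0.059634637804583446 [[0.424699991941452, -0.032999999821186066], [0.4837999939918518, -0.18709999322891235], [0.6049000024795532, -0.14069999754428864], [0.5458999872207642, 0.013399999588727951]]
scene 0.21 571 ((0.5214619040489197, -0.1183084025979042), (0.10226497054100037, 0.03265492990612984), 22.309484481811523) 0.22271667234695336 [[0.46799999475479126, -0.1225999966263771], [0.4803999960422516, -0.15279999375343323], [0.574999988079071, -0.11400000005960464], [0.5626000165939331, -0.08380000293254852]]
scene 0.045 836 ((0.5180289149284363, -0.08451853692531586), (0.13538770377635956, 0.17272374033927917), 20.187814712524414) 0.052043194908419355 [[0.424699991941452, -0.026799999177455902], [0.48429998755455017, -0.18889999389648438], [0.6114000082015991, -0.14219999313354492], [0.551800012588501, 0.019899999722838402]]
scene 0.056 1594 ((0.515161395072937, -0.08248265087604523), (0.1329333484172821, 0.16715532541275024), 20.0781192779541) 0.06021214060917068 [[0.42399999499320984, -0.026799999177455902], [0.4814000129699707, -0.18379999697208405], [0.6062999963760376, -0.13819999992847443], [0.5489000082015991, 0.018799999728798866]]
```

The pictures show the module standing at about (360,235) in the top view. The black pad is to its left at (320,250), so it tips towards world +y at about 111° yaw. The adapter is at (348,297) and the cleaner at (325,183), both clear of the path.

I'll raise and turn the tool first, so the fingers straddle the module along the tip direction.

>>> {"method": "jog_arm", "body": {
  "rows": [
    [[0,0,-0.008],7,0.07],
    [[0,0,-0.008],7,0.07],
    [[0,0,-0.008],7,0.07],
    [[0,0,-0.008],7,0.07],
    [[0,0,-0.008],7,0.07],
    [[0,0,-0.008],7,0.07],
    [[0,0,-0.008],7,0.07],
    [[0,0,-0.008],7,0.07],
    [[0,0,-0.008],7,0.07],
    [[0,0,-0.008],7,0.07],
    [[0,0,-0.008],7,0.07],
    [[0,0,-0.008],7,0.07]
  ]
}}

```text
time_s: 2.2
ee_pos: [0.1812, 0.5192, 0.3019]
eef_rot: [-3.142, -0.0, 1.334]
force: [0.2, 0.6, -0.2]
grip_width: 0.0699
grip_force: 0.0
```

>>> {"method": "jog_arm", "body": {
  "rows": [
    [[0,0,0],7,0.07],
    [[0,0,0],7,0.07],
    [[0,0,0],7,0.07],
    [[0,0,0],7,0.07],
    [[0,0,0],7,0.07],
    [[0,0,0],7,0.07],
    [[0,0,0],7,0.07],
    [[0,0,0],6.7,0.07],
    [[0,0,0],0,0.07]
  ]
}}

```text
time_s: 2.95
ee_pos: [0.1812, 0.5192, 0.3015]
eef_rot: [3.142, 0.0, 0.362]
force: [-0.2, 0.5, 0.2]
grip_width: 0.0695
grip_force: 0.0
```

>>> {"method": "jog_arm", "body": {
  "rows": [
    [[0.0036,0.03,0],0,0.07],
    [[0.0036,0.03,0],0,0.07],
    [[0.0036,0.03,0],0,0.07],
    [[0.0036,0.03,0],0,0.07],
    [[0.0036,0.03,0],0,0.07],
    [[0.0036,0.03,0],0,0.07],
    [[0.0036,0.03,0],0,0.07],
    [[0.0036,0.03,0],0,0.07],
    [[0.0036,0.03,0],0,0.07],
    [[0.0036,0.03,0],0,0.07],
    [[0.0036,0.03,0],0,0.07],
    [[0.0036,0.03,0],0,0.07]
  ]
}}

```text
time_s: 3.95
ee_pos: [0.3513, 0.1975, 0.3017]
eef_rot: [-3.142, -0.001, 0.372]
force: [0.1, 0.3, 0.7]
grip_width: 0.0702
grip_force: 0.0
```

>>> {"method": "jog_arm", "body": {
  "rows": [
    [[0.0036,0.03,0],0,0.07],
    [[0.0036,0.03,0],0,0.07],
    [[0.0036,0.03,0],0,0.07],
    [[0.0036,0.03,0],0,0.07],
    [[0.0036,0.03,0],0,0.07],
    [[0.0036,0.03,0],0,0.07],
    [[0.0036,0.03,0],0,0.07],
    [[0.0036,0.03,0],0,0.07],
    [[0.0036,0.03,0],0,0.07],
    [[0.0036,0.02,0],0,0.07],
    [[0.0036,0.01,0],0,0.07],
    [[0,0,0],0,0.07]
  ]
}}

```text
time_s: 4.95
ee_pos: [0.4963, -0.0679, 0.3009]
eef_rot: [-3.141, 0.001, 0.369]
force: [-0.5, -0.3, 0.6]
grip_width: 0.0698
grip_force: 0.0
```

>>> {"method": "jog_arm", "body": {
  "rows": [
    [[0.001,0.015,0],0,0.07],
    [[0.001,0.015,0],0,0.07],
    [[0.001,0.015,0],0,0.07],
    [[0.0008,0.0134,0],0,0.07],
    [[0,0,-0.01],0,0.07],
    [[0,0,0.01],0,0.07]
  ]
}}

```text
time_s: 5.45
ee_pos: [0.5211, -0.1208, 0.3045]
eef_rot: [3.139, -0.004, 0.367]
force: [0.7, 1.1, 1.9]
grip_width: 0.0699
grip_force: 0.0
```

Run:
```python
from h import *
o=get_obs();print(o["ee_pos"],o["eef_rot"],o["time_s"])
p=camera("scene");cv2.imwrite("pics/s1.png",cv2.resize(p["image"][60:300,200:440,::-1],(600,600)))
```

```text
[ 0.52114342 -0.12080162  0.30447699] [ 3.13895688 -0.00351835  0.36670198] 5.45
```

View pics/s1.png

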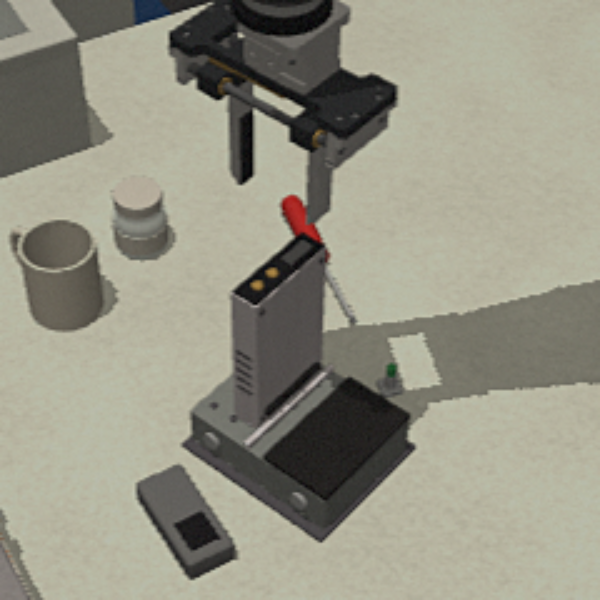

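The fingers are above the module, one ahead of it and one behind, and the line between them matches the tip direction. Next I'll lower them on either side and narrow the opening, without touching the module.

>>> {"method": "jog_arm", "body": {
  "rows": [
    [[0,0,0.014],0,0.07],
    [[0,0,0.014],0,0.07],
    [[0,0,0.014],0,0.07],
    [[0,0,0.014],0,0.07],
    [[0,0,0.014],0,0.07],
    [[0,0,0.014],0,0.07],
    [[0,0,0.014],0,0.07],
    [[0,0,0.012],0,0.07],
    [[0,0,0],0,0.06],
    [[0,0,0],0,0.05],
    [[0,0,0],0,0.05]
  ]
}}

```text
time_s: 6.42
ee_pos: [0.5204, -0.1198, 0.1923]
eef_rot: [3.141, -0.001, 0.368]
force: [-0.3, 0.1, 0.3]
grip_width: 0.0535
grip_force: 0.0
```

Run:
```python
from h import *
o=get_obs();print(o["ee_pos"],o["eef_rot"],o["time_s"],o["force"],o["grip_width"])
p=camera("scene");cv2.imwrite("pics/s2.png",cv2.resize(p["image"][100:280,230:410,::-1],(600,600)))
```

```text
[ 0.52042385 -0.11981529  0.19229121] [ 3.14101794e+00 -7.71001535e-04  3.67965293e-01] 6.4167 [-0.34980673  0.07326444  0.29978067] 0.05352974281122686
```

View pics/s2.png

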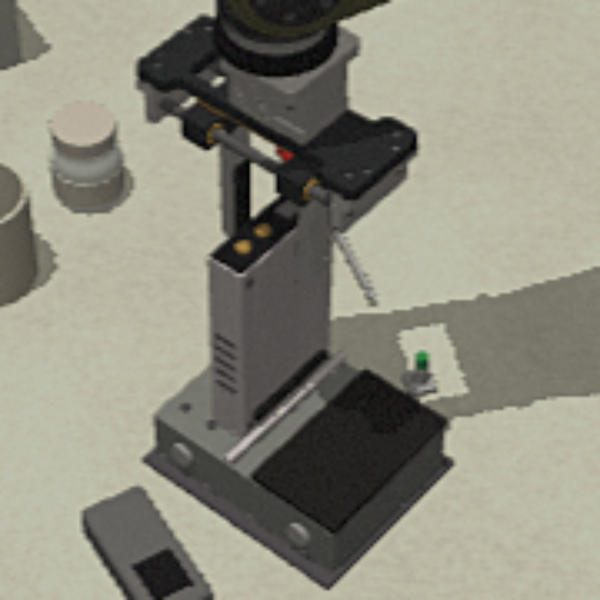

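>>> {"method": "jog_arm", "body": {
  "rows": [
    [[0,-0.003,0],0,0.048],
    [[0,-0.003,0],0,0.048],
    [[0,-0.003,0],0,0.048],
    [[0,-0.003,0],0,0.048],
    [[0,-0.0025,0],0,0.048],
    [[0,-0.0025,0],0,0.048],
    [[0,-0.0025,0],0,0.048],
    [[0,-0.0025,0],0,0.048],
    [[0,-0.0025,0],0,0.048],
    [[0,-0.0025,0],0,0.048]
  ]
}}

```text
time_s: 7.3
ee_pos: [0.5104, -0.0946, 0.1914]
eef_rot: [-3.142, 0.0, 0.368]
force: [0.3, 0.6, 0.5]
grip_width: 0.0478
grip_force: 0.0
```

```bash
cat >> h.py <<'E'
PS=np.deg2rad(20.8);D=np.array([-np.sin(PS),np.cos(PS)]);Y=np.array([-np.cos(PS),-np.sin(PS)]);S0=np.array([.5212,-.102])
def cr(P):
    P=np.asarray(P);r=P[...,:2]-S0
    return np.stack([r@D,r@Y,P[...,2]],-1)*1000
def stat():
    np.set_printoptions(precision=1,suppress=True)
    o=get_obs();t=cr(o["ee_pos"]);w=o["grip_width"]*1000
    print("t",o["time_s"],"tcp cradle",t,"yaw",np.rad2deg(o["eef_rot"][2]),"w",w,"F",o["force"],"M",o["moment"])
    # module tilt from scene cloud: fit side/top: front-face points
    p=camera("scene");c=cr(cloud(p)).reshape(-1,3)
    for y0,y1 in((-48,-30),(-30,-14),(30,47)):
        q=c[(c[:,1]>y0)&(c[:,1]<y1)&(c[:,0]>-60)&(c[:,0]<185)&(c[:,2]>66)&(c[:,2]<245)]
        if len(q)<10: print(y0,"few");continue
        # upper envelope of front: for bins in z, max x
        b=[(z,np.percentile(q[(q[:,2]>z-6)&(q[:,2]<=z+6),0],95)) for z in range(75,235,12) if ((q[:,2]>z-6)&(q[:,2]<=z+6)).sum()>3]
        print(y0,"maxz",np.percentile(q[:,2],99),"maxx",np.percentile(q[:,0],99),"front z:x",[(z,int(x)) for z,x in b])
    return p
E
python3 -c "
from h import *
stat()"
```

```text
t 7.3 tcp cradle [ 10.8   7.5 191.4] yaw 21.061555320371337 w 47.82192575203191 F [0.3 0.6 0.5] M [-0.1  0.1  0. ]
-48 maxz 226.68077760497326 maxx 22.642561811110472 front z:x [(75, 5), (87, 4), (99, 6), (111, 7), (123, 9), (135, 11), (147, 13), (159, 14), (171, 16), (183, 18), (195, 19), (207, 22), (219, 22), (231, 17)]
-30 maxz 228.95390987179212 maxx 24.058414058437112 front z:x [(75, 8), (87, 4), (99, 6), (111, 8), (123, 9), (135, 11), (147, 13), (159, 15), (171, 16), (183, 18), (195, 19), (207, 22), (219, 22), (231, 13)]
30 maxz 161.0802972533984 maxx 10.705537611264944 front z:x [(75, 7), (87, 3), (99, 6), (111, 7), (123, 9), (135, 10)]
```

It's tilted about 8° and square. I'll ease it past the balance point now.

>>> {"method": "jog_arm", "body": {
  "rows": [
    [[0,-0.0015,0],0,0.048],
    [[0,-0.0015,0],0,0.048],
    [[0,-0.0015,0],0,0.048],
    [[0,-0.0015,0],0,0.048],
    [[0,-0.0015,0],0,0.048],
    [[0,-0.0015,0],0,0.048],
    [[0,-0.0015,0],0,0.048],
    [[0,0,0],0,0.048],
    [[0,0,0],0,0.048]
  ]
}}

```text
time_s: 8.1
ee_pos: [0.5067, -0.085, 0.1915]
eef_rot: [3.142, -0.0, 0.368]
force: [-0.4, 1.0, 1.1]
grip_width: 0.0479
grip_force: 0.1
```

```bash
python3 -c "
from h import *
stat()"
```

```text
t 8.1 tcp cradle [ 21.1   7.5 191.5] yaw 21.068514570116808 w 47.94745227187105 F [-0.4  1.   1.1] M [-0.   0.2  0. ]
-48 maxz 225.08368101796563 maxx 46.099616143490955 front z:x [(75, 10), (87, 9), (99, 12), (111, 16), (123, 19), (135, 23), (147, 26), (159, 29), (171, 34), (183, 38), (195, 41), (207, 44), (219, 46), (231, 30)]
-30 maxz 225.02831061810394 maxx 45.795228106891024 front z:x [(75, 12), (87, 10), (99, 14), (111, 17), (123, 21), (135, 24), (147, 28), (159, 31), (171, 35), (183, 38), (195, 42), (207, 45), (219, 45)]
30 maxz 219.2453080747318 maxx 46.03008252426591 front z:x [(75, 10), (87, 9), (99, 11), (111, 15), (123, 20), (135, 23), (219, 46)]
```

>>> {"method": "jog_arm", "body": {
  "rows": [
    [[0,0,0],0,0.052],
    [[0,0,0],0,0.056],
    [[0,0,0],0,0.06],
    [[0,0,0],0,0.064],
    [[0,0,0],0,0.068],
    [[0,0,0],0,0.072],
    [[0,0,0],0,0.076],
    [[0,0,0],0,0.08],
    [[0,0,0],0,0.084],
    [[0,0,0],0,0.088],
    [[0,0,0],0,0.092],
    [[0,0,0],0,0.094]
  ]
}}

```text
time_s: 9.15
ee_pos: [0.5067, -0.085, 0.1915]
eef_rot: [3.142, 0.0, 0.368]
force: [1.0, -0.1, -0.8]
grip_width: 0.0935
grip_force: 0.2
```

>>> {"method": "jog_arm", "body": {
  "rows": [
    [[0,-0.002,0.0012],0,0.094],
    [[0,-0.002,0.0012],0,0.094],
    [[0,-0.002,0.0012],0,0.094],
    [[0,-0.002,0.0012],0,0.094],
    [[0,-0.002,0.0012],0,0.094],
    [[0,-0.002,0.0012],0,0.094],
    [[0,-0.002,0.0012],0,0.094],
    [[0,-0.002,0.0012],0,0.094],
    [[0,-0.002,0.0012],0,0.094]
  ]
}}

```text
time_s: 9.9
ee_pos: [0.5001, -0.068, 0.1805]
eef_rot: [-3.142, 0.0, 0.368]
force: [-0.5, 1.3, 0.1]
grip_width: 0.0944
grip_force: 0.5
```

```bash
python3 -c "
from h import *
p=stat();cv2.imwrite('pics/s3.png',cv2.resize(p['image'][100:280,230:410,::-1],(600,600)))"
```

```text
t 9.9 tcp cradle [ 39.2   7.6 180.5] yaw 21.06416026505146 w 94.35914720735617 F [-0.5  1.3  0.1] M [ 0.2  0.3 -0.1]
-48 maxz 211.9008121438846 maxx 85.22396405024921 front z:x [(75, 11), (87, 17), (99, 23), (111, 33), (123, 38), (135, 44), (147, 52), (159, 61), (171, 70), (183, 77), (195, 86), (207, 81), (219, 67)]
-30 maxz 213.87927558035068 maxx 87.51397129674054 front z:x [(75, 14), (159, 26), (195, 86), (207, 84), (219, 69)]
30 maxz 202.16650575562346 maxx 87.22028636487661 front z:x [(195, 86)]
```

View pics/s3.png

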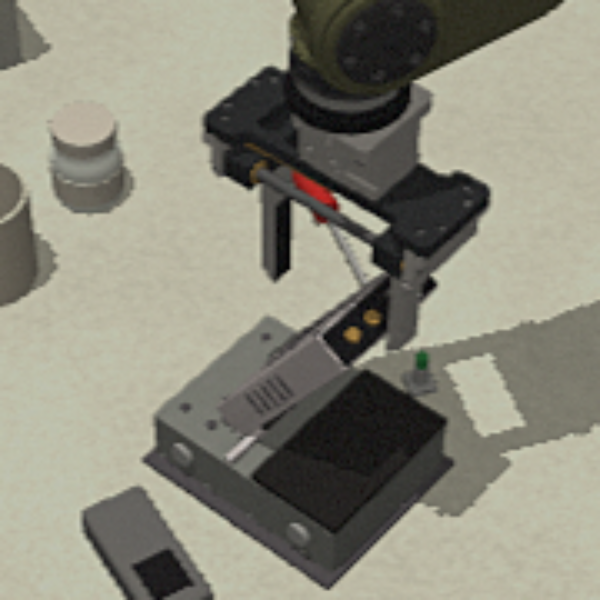

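It leans at about 33° on the front finger, with the other finger clear behind it. I'll pivot the tool about the contact corner so the rear finger swings out past the module's side.

>>> {"method": "jog_arm", "body": {
  "rows": [
    [[0.0033,-0.0007,0],-4,0.094],
    [[0.0033,-0.0007,0],-4,0.094],
    [[0.0033,-0.0007,0],-4,0.094],
    [[0.0033,-0.0007,0],-4,0.094],
    [[0.0033,-0.0007,0],-4,0.094],
    [[0.0033,-0.0007,0],-4,0.094],
    [[0.0033,-0.0007,0],-4,0.094],
    [[0.0033,-0.0007,0],-4,0.094],
    [[0.0033,-0.0007,0],-4,0.094],
    [[0.0033,-0.0007,0],-4,0.094]
  ]
}}

```text
time_s: 10.78
ee_pos: [0.5211, -0.0425, 0.1805]
eef_rot: [-3.141, 0.0, 1.069]
force: [0.1, 0.3, -0.8]
grip_width: 0.094
grip_force: 0.3
```

>>> {"method": "jog_arm", "body": {
  "rows": [
    [[0.0033,-0.0007,0],-4,0.094],
    [[0.0033,-0.0007,0],-4,0.094],
    [[0.0033,-0.0007,0],-4,0.094],
    [[0.0033,-0.0007,0],-4,0.094],
    [[0.0033,-0.0007,0],-4,0.094],
    [[0.0033,-0.0007,0],-4,0.094],
    [[0.0033,-0.0007,0],-4,0.094],
    [[0.0033,-0.0007,0],-4,0.094],
    [[0.0033,-0.0007,0],-4,0.094],
    [[0.0033,-0.0007,0],-4,0.094],
    [[0,0,0],0,0.094]
  ]
}}

```text
time_s: 11.7
ee_pos: [0.5203, -0.0091, 0.1806]
eef_rot: [-3.141, -0.0, 1.767]
force: [-0.3, 1.7, -0.9]
grip_width: 0.0942
grip_force: 0.6
```

```bash
python3 -c "
from h import *
p=stat();cv2.imwrite('pics/s4.png',cv2.resize(p['image'][100:280,230:410,::-1],(600,600)))"
```

```text
t 11.7 tcp cradle [ 87.2 -32.2 180.6] yaw 101.26718510034945 w 94.18183543204526 F [-0.3  1.7 -0.9] M [ 0.1  0.1 -0.1]
-48 maxz 207.50589826147834 maxx 86.72545785596671 front z:x [(75, 10), (87, 17), (99, 26), (111, 31), (123, 28), (135, 29), (147, 38), (159, 66), (171, 72), (183, 79), (195, 86), (207, 82)]
-30 maxz 213.12886892226587 maxx 87.01311266144528 front z:x [(75, 14), (123, 7), (195, 86), (207, 81)]
30 maxz 213.1892529139415 maxx 75.57687331625365 front z:x [(207, 75)]
```

View pics/s4.png

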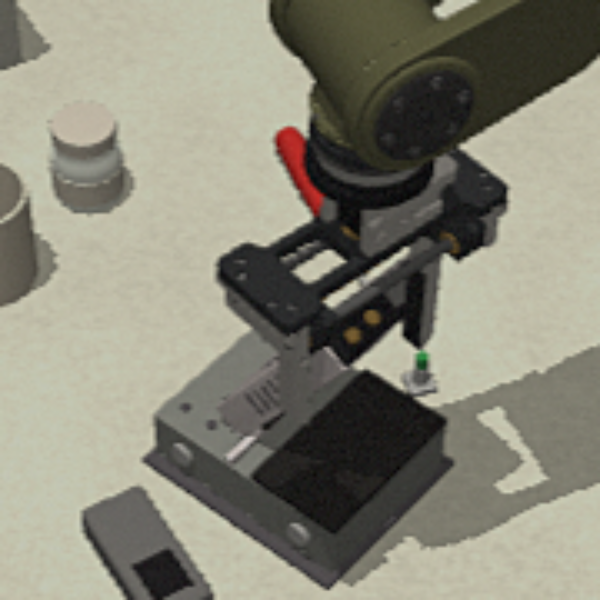

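The spare finger is now outside the module's side, and one finger holds the module near its middle. Next I'll ease it down along the arc.

>>> {"method": "jog_arm", "body": {
  "rows": [
    [[0.0026,-0.0004,0.0021],0,0.094],
    [[0.0026,-0.0004,0.0021],0,0.094],
    [[0.0026,-0.0004,0.0021],0,0.094],
    [[0.0026,-0.0004,0.0021],0,0.094],
    [[0.0026,-0.0004,0.0021],0,0.094],
    [[0.0026,-0.0004,0.0021],0,0.094],
    [[0.0025,-0.0004,0.0025],0,0.094],
    [[0.0025,-0.0004,0.0025],0,0.094],
    [[0.0025,-0.0004,0.0025],0,0.094],
    [[0.0025,-0.0004,0.0025],0,0.094]
  ]
}}

```text
time_s: 12.58
ee_pos: [0.5115, 0.0151, 0.1577]
eef_rot: [-3.141, 0.0, 1.764]
force: [-0.1, 0.4, -0.8]
grip_width: 0.0941
grip_force: 0.5
```

>>> {"method": "jog_arm", "body": {
  "rows": [
    [[0.0023,-0.0004,0.0027],0,0.094],
    [[0.0023,-0.0004,0.0027],0,0.094],
    [[0.0023,-0.0004,0.0027],0,0.094],
    [[0.0023,-0.0004,0.0027],0,0.094],
    [[0.0021,-0.0003,0.0028],0,0.094],
    [[0.0021,-0.0003,0.0028],0,0.094],
    [[0.0021,-0.0003,0.0028],0,0.094],
    [[0.0021,-0.0003,0.0028],0,0.094],
    [[0,0,0],0,0.094]
  ]
}}

```text
time_s: 13.33
ee_pos: [0.5051, 0.0321, 0.1355]
eef_rot: [-3.141, -0.0, 1.764]
force: [-2.1, 3.3, 0.8]
grip_width: 0.0939
grip_force: 2.0
```

```bash
python3 -c "
from h import *
p=stat();cv2.imwrite('pics/s5.png',cv2.resize(p['image'][100:280,230:410,::-1],(600,600)))"
```

```text
t 13.3333 tcp cradle [131.  -32.6 135.5] yaw 101.0739409605614 w 93.90639572686948 F [-2.1  3.3  0.8] M [ 0.6  0.5 -0.2]
-48 maxz 169.06900349932016 maxx 131.11612693190744 front z:x [(75, 19), (87, 38), (99, 54), (111, 69), (123, 73), (135, 109), (147, 129), (159, 131), (171, 126)]
-30 maxz 173.11499491676415 maxx 131.906984381722 front z:x [(87, -5), (99, 11), (111, 16), (159, 131), (171, 125)]
30 maxz 244.64826805723604 maxx 179.05667669613766 front z:x [(87, -5), (99, 2), (135, 60), (147, 73), (171, 118), (231, 177)]
```

View pics/s5.png

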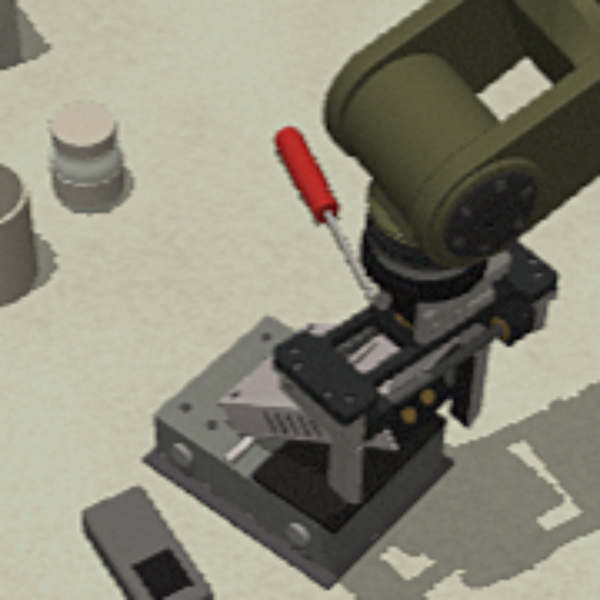

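The module is at about 55° and still square, resting on the finger at roughly (445,390). I'll keep easing it down.

>>> {"method": "jog_arm", "body": {
  "rows": [
    [[0.0018,-0.0003,0.003],0,0.094],
    [[0.0018,-0.0003,0.003],0,0.094],
    [[0.0018,-0.0003,0.003],0,0.094],
    [[0.0018,-0.0003,0.003],0,0.094],
    [[0.0016,-0.0003,0.0031],0,0.094],
    [[0.0016,-0.0003,0.0031],0,0.094],
    [[0.0016,-0.0003,0.0031],0,0.094],
    [[0.0016,-0.0003,0.0031],0,0.094]
  ]
}}

```text
time_s: 14.05
ee_pos: [0.5002, 0.0451, 0.1115]
eef_rot: [-3.141, -0.001, 1.763]
force: [-4.3, 7.8, 2.5]
grip_width: 0.0942
grip_force: 4.2
```

>>> {"method": "jog_arm", "body": {
  "rows": [
    [[0.0013,-0.0002,0.0032],0,0.094],
    [[0.0013,-0.0002,0.0032],0,0.094],
    [[0.0013,-0.0002,0.0032],0,0.094],
    [[0.0013,-0.0002,0.0032],0,0.094],
    [[0,0,0],0,0.094]
  ]
}}

```text
time_s: 14.47
ee_pos: [0.498, 0.0503, 0.0981]
eef_rot: [-3.14, -0.002, 1.763]
force: [-5.0, 9.6, 1.4]
grip_width: 0.094
grip_force: 5.1
```

```bash
python3 -c "
from h import *
p=stat()"
```

```text
t 14.4667 tcp cradle [150.6 -32.4  98.1] yaw 101.03924290458413 w 93.97698857360417 F [-5.   9.6  1.4] M [ 1.6  1.  -0.5]
-48 maxz 243.7471573861456 maxx 178.9587195392124 front z:x [(75, 38), (87, 60), (99, 51), (111, 150), (123, 152), (135, 148), (207, 179), (219, 179), (231, 175)]
-30 maxz 242.95195090550797 maxx 182.54064401653966 front z:x [(87, 1), (99, 31), (111, 152), (123, 151), (135, 149), (207, 182), (219, 182), (231, 178)]
30 maxz 240.61334439577976 maxx 184.5466673437694 front z:x [(87, 1), (99, 33), (111, 61), (231, 183)]
```

>>> {"method": "jog_arm", "body": {
  "rows": [
    [[0.0006,-0.0001,0.0012],0,0.094],
    [[0.0006,-0.0001,0.0012],0,0.094],
    [[0.0006,-0.0001,0.0012],0,0.094],
    [[0.0006,-0.0001,0.0012],0,0.094],
    [[0.0005,-0.0001,0.0014],0,0.094],
    [[0.0005,-0.0001,0.0014],0,0.094],
    [[0.0005,-0.0001,0.0014],0,0.094],
    [[0.0005,-0.0001,0.0014],0,0.094]
  ]
}}

```text
time_s: 15.18
ee_pos: [0.4969, 0.0539, 0.0881]
eef_rot: [-3.141, -0.001, 1.764]
force: [-2.6, 5.1, 0.4]
grip_width: 0.094
grip_force: 2.8
```

```bash
python3 -c "
from h import *
p=stat();cv2.imwrite('pics/s6.png',cv2.resize(p['image'][100:280,230:410,::-1],(600,600)))"
```

```text
t 15.1833 tcp cradle [154.4 -32.6  88.1] yaw 101.04546467333876 w 94.021119681349 F [-2.6  5.1  0.4] M [ 0.8  0.5 -0.3]
-48 maxz 243.67384795806186 maxx 183.1640210309917 front z:x [(75, 46), (87, 54), (99, 51), (111, 155), (123, 153), (195, 182), (207, 184), (219, 178), (231, 179)]
-30 maxz 241.69291086066775 maxx 184.4308780785526 front z:x [(87, 1), (99, 41), (111, 155), (123, 154), (135, 151), (207, 184), (219, 181), (231, 183)]
30 maxz 231.0562221279627 maxx 183.83804689343287 front z:x [(87, 0), (99, 45), (111, 69), (231, 184)]
```

View pics/s6.png

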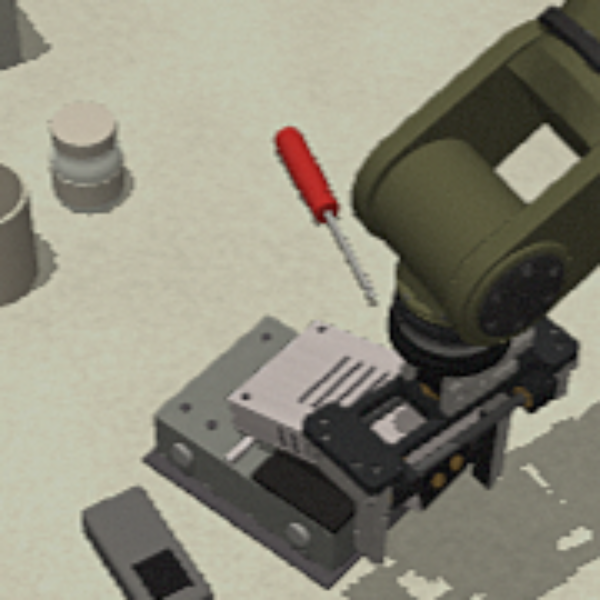

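```bash
cat >> h.py <<'E'
def tilt():
    o=get_obs();print("t",o["time_s"],"tcp",cr(o["ee_pos"]),"F",o["force"])
    for n in("scene","top"):
        c=cr(cloud(camera(n))).reshape(-1,3)
        q=c[(abs(c[:,1])<48)&(c[:,0]>0)&(c[:,0]<130)&(c[:,2]>82)&(c[:,2]<150)]
        for _ in range(5):
            a,*_r=np.linalg.lstsq(np.c_[q[:,:2],np.ones(len(q))],q[:,2],rcond=None)
            e=abs(q@[-a[0],-a[1],1]-a[2]);q=q[e<max(3,np.median(e)*2)]
        th=90-np.degrees(np.arctan(a[0]));print(n,len(q),"theta %.1f roll %.1f z@x=0 %.1f"%(th,np.degrees(np.arctan(a[1])),a[2]))
E
python3 -c "
from h import *
np.set_printoptions(precision=1,suppress=True)
tilt()"
```

```text
t 15.2333 tcp [154.5 -32.5  87.9] F [-3.3  4.7 -0.2]
scene 658 theta 75.2 roll 1.3 z@x=0 93.1
top 1701 theta 75.4 roll 0.1 z@x=0 93.5
```

>>> {"method": "jog_arm", "body": {
  "rows": [
    [[0.0004,-0.0001,0.0014],0,0.094],
    [[0.0004,0,0.0014],0,0.094],
    [[0.0003,-0.0001,0.0014],0,0.094],
    [[0.0003,0,0.0014],0,0.094],
    [[0.0003,-0.0001,0.0014],0,0.094],
    [[0.0003,0,0.0014],0,0.094],
    [[0.0003,-0.0001,0.0014],0,0.094],
    [[0.0003,0,0.0014],0,0.094],
    [[0.0003,-0.0001,0.0014],0,0.094],
    [[0.0003,0,0.0014],0,0.094]
  ]
}}

```text
time_s: 16.17
ee_pos: [0.4956, 0.0571, 0.074]
eef_rot: [-3.141, -0.001, 1.763]
force: [-3.6, 6.5, 0.2]
grip_width: 0.0942
grip_force: 3.7
```

```bash
python3 -c "
from h import *
np.set_printoptions(precision=1,suppress=True)
tilt()"
```

```text
t 16.1667 tcp [157.8 -32.6  74. ] F [-3.6  6.5  0.2]
scene 781 theta 80.8 roll 1.0 z@x=0 93.3
top 1786 theta 80.8 roll -0.1 z@x=0 93.2
```

>>> {"method": "jog_arm", "body": {
  "rows": [
    [[0.0002,0,0.0013],0,0.094],
    [[0.0002,-0.0001,0.0013],0,0.094],
    [[0.0001,0,0.0013],0,0.094],
    [[0.0002,0,0.0013],0,0.094],
    [[0.0001,0,0.0013],0,0.094],
    [[0.0002,-0.0001,0.0013],0,0.094],
    [[0.0001,0,0.0013],0,0.094],
    [[0.0002,0,0.0013],0,0.094],
    [[0.0001,0,0.0013],0,0.094],
    [[0.0001,0,0.0013],0,0.094]
  ]
}}

```text
time_s: 17.1
ee_pos: [0.4948, 0.0589, 0.0609]
eef_rot: [-3.14, -0.002, 1.763]
force: [-5.0, 10.1, -0.9]
grip_width: 0.0941
grip_force: 5.7
```

```bash
python3 -c "
from h import *
np.set_printoptions(precision=1,suppress=True)
tilt()"
```

```text
t 17.1 tcp [159.7 -32.5  60.9] F [-5.  10.1 -0.9]
scene 912 theta 85.5 roll 0.4 z@x=0 93.5
top 1793 theta 85.8 roll 0.1 z@x=0 93.5
```

>>> {"method": "jog_arm", "body": {
  "rows": [
    [[0.0001,0,0.0012],0,0.094],
    [[0.0001,0,0.0012],0,0.094],
    [[0.0001,0,0.0012],0,0.094],
    [[0,0,0.0012],0,0.094],
    [[0.0001,0,0.0012],0,0.094],
    [[0,0,0.0012],0,0.094],
    [[0.0001,0,0.0012],0,0.094]
  ]
}}

```text
time_s: 17.78
ee_pos: [0.4944, 0.0597, 0.0524]
eef_rot: [-3.14, -0.002, 1.763]
force: [-6.2, 13.5, -0.4]
grip_width: 0.0933
grip_force: 7.5
```

```bash
python3 -c "
from h import *
np.set_printoptions(precision=1,suppress=True)
tilt()"
```

```text
t 17.7833 tcp [160.7 -32.4  52.4] F [-6.2 13.5 -0.4]
scene 972 theta 88.5 roll 0.4 z@x=0 93.7
top 1795 theta 89.1 roll 0.1 z@x=0 93.7
```

>>> {"method": "jog_arm", "body": {
  "rows": [
    [[0.0001,0,0.001],0,0.094],
    [[0.0001,0,0.001],0,0.094],
    [[0.0002,0,0.001],0,0.094],
    [[0.0002,0,0.0008],0,0.094],
    [[0.0003,0,0],0,0.094],
    [[0.0003,0,0],0,0.094],
    [[0.0003,0,0],0,0.094],
    [[0.0004,0,0],0,0.094]
  ]
}}

```text
time_s: 18.55
ee_pos: [0.4949, 0.0605, 0.0489]
eef_rot: [-3.141, -0.0, 1.764]
force: [-2.0, 1.9, -1.5]
grip_width: 0.0939
grip_force: 1.2
```

```bash
python3 -c "
from h import *
np.set_printoptions(precision=1,suppress=True)
tilt()"
```

```text
t 18.55 tcp [161.3 -33.1  48.9] F [-2.   1.9 -1.5]
scene 1020 theta 89.3 roll 0.4 z@x=0 90.1
top 1808 theta 89.5 roll 0.1 z@x=0 89.4
```

>>> {"method": "jog_arm", "body": {
  "rows": [
    [[0.001,-0.0002,0],0,0.094],
    [[0.002,-0.0003,0],0,0.094],
    [[0.005,-0.0008,0],0,0.094],
    [[0.01,-0.0016,0],0,0.094],
    [[0.015,-0.0025,0],0,0.094],
    [[0.015,-0.0025,0],0,0.094],
    [[0.015,-0.0025,0],0,0.094],
    [[0.005,0,-0.02],0,0.094],
    [[0,0,-0.035],0,0.094],
    [[0,0,-0.035],0,0.094],
    [[0,0,-0.03],0,0.094],
    [[0,0,0],0,0.094]
  ]
}}

```text
time_s: 19.65
ee_pos: [0.4737, 0.1263, 0.1751]
eef_rot: [3.133, 0.0, 1.764]
force: [0.2, 0.2, -0.4]
grip_width: 0.0938
grip_force: 0.0
```

Run:
```python
from h import *
np.set_printoptions(precision=1,suppress=True)
tilt()
p=camera("top");cv2.imwrite("pics/t9.png",cv2.resize(p["image"][150:350,250:450,::-1],(600,600)))
c=cr(cloud(p)).reshape(-1,3);q=c[(c[:,2]>80)&(c[:,2]<100)&(abs(c[:,1])<80)&(c[:,0]>-30)&(c[:,0]<175)]
print(cv2.minAreaRect(q[:,:2].astype(np.float32)))
```

```text
t 19.65 tcp [230.3 -36.7 175.1] F [ 0.2  0.2 -0.4]
scene 1268 theta 90.0 roll 0.2 z@x=0 90.1
top 2151 theta 90.0 roll 0.0 z@x=0 89.6
((75.36346435546875, 7.983707427978516), (172.95111083984375, 100.25891876220703), 0.06948811560869217)
```

View pics/t9.png

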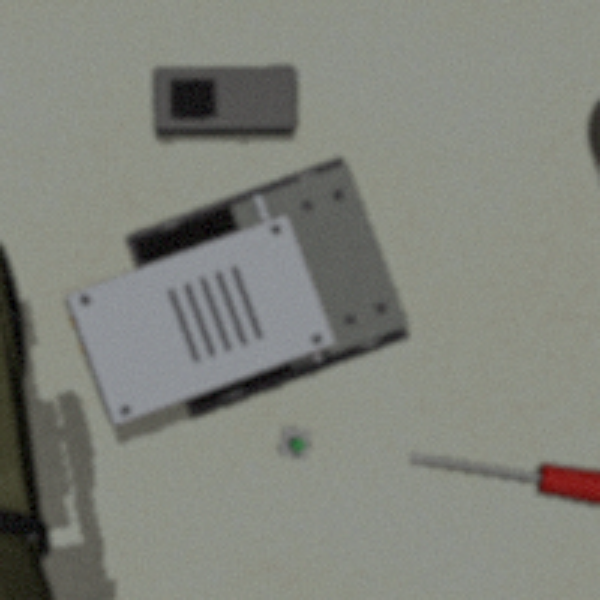

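The module lies flat (tilt 90.0°) and square (0.1° off). It spans about x = -11 to 162 mm, so it overhangs the pad by about 60 mm. The arm is clear and the bystanders near the cradle look undisturbed.

```bash
python3 -c "
from station import *
print(hand_in())"
```

```text
the job is handed in; nothing more can be done
None
```

The module was tipped over the stop and eased down with the fingers only; it now lies flat and square on the pad, overhanging it by about 60 mm, and the job is handed in.

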